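# Square a pastry carton into the coder's fence corner and drop the presser foot on it

### The job

Ready the closed pastry carton for date coding: swing the coder's red-knobbed lever fully up so the presser foot lifts, push the carton square and flush against both the back fence and the side fence, then swing the lever fully down again so that the foot holds the carton there. Push the carton gently so that it is not crushed or tipped, do not shift the side fence or the other things lying about, and finish clear of everything.

Things in the scene. Friction and masses are not known exactly. Their poses are not given: they have to be found in the camera images.
- coder: Grey benchtop carton coder, fixed. Origin at table level; x points away from the robot, y to its left, z up. In mm: aluminium bed x -210..140, y -130..200, top at z=20. Grey head overhanging the bed: x 25..150, y -50..6, z 125..190 (foot guide down to 114); rear column x 140..220, y -60..16, z to 198; rear housing x 140..240, y -105..85, z to 80. Presser foot at x=66, y=-22.
- back_fence (a point): Point on the steel back fence's face (it looks to the robot, -x), at coder x=100, y=0, 20 mm above the bed; axes as the coder's. Fence 45 mm high above the bed, 12 mm thick, coder y -110..190 mm.
- fence_face (a point): Point on the inner (left) face of the steel side fence, 20 mm above the bed; axes parallel to the coder's. The fence is 200 mm long (x -100..100 in the coder frame), 45 mm high, 12 mm thick, its face looks to +y. It is clamped at a setting that differs each time (face at coder y -90..-60 mm).
- presser_lever (a joint): Lever angle in rad: 0 = fully down (leaning 48 deg from vertical towards the robot, foot at its lowest, 6 mm below carton-top height), 0.95 = fully up (6 deg past vertical, foot raised 30 mm). Stiff: stays where it is left; hinge axis parallel to coder y. Needs about 0.24 N m, up to 0.45 N m when the foot's spring is being pressed onto the carton.
- lever_pivot (a point): Lever's pivot point on the right side of the head, 165 mm above the table, axes as the coder's.
- lever_ball (a point): Centre of the red ball (diameter 24 mm) at the lever's end, 90 mm from the pivot; the lever is a 9 mm steel rod in a vertical plane (coder x-z) at coder y=-66 mm. The ball is free on all sides but for its rod.
- presser_foot: Round black rubber foot, 32 mm diameter, 7 mm thick, on a steel stem under the head; origin at the centre of its underside. It moves straight up and down with the lever (31.6 mm per rad) and is sprung: 3 N to start giving, then 0.5 N per mm.
- carton: Closed brown cardboard carton with a white band and a blue label, 140 mm (x) x 150 mm (its y) x 60 mm high, about 0.35 kg; origin at the centre of its underside. It lies on the coder's bed, front left of the fence corner, turned a little; its +x face goes to the back fence, its -y face to the side fence.
- label_roll: Bystander: white roll of labels, 48 mm diameter, 30 mm high, standing on the bed's front right corner; origin under its centre.
- bun0: Bystander: bun on the sheet pan, 84 mm diameter, 40 mm high.
- bun1: Bystander: bun on the sheet pan, 84 mm diameter, 40 mm high.
- spatula: Bystander: blue-handled spatula lying right of the coder.
- spice_jar: Bystander: jar with red cap, 64 mm diameter, 100 mm high, right of the coder.
- bowl: Bystander: steel bowl, 140 mm diameter, 55 mm high, at the right.
- tape_dispenser: Bystander: black tape dispenser with a yellow roll, 85 mm high, 60 x 140 mm, at the right.
Not all that is in view belongs to the job. Leave any pink look-alike of the carton alone.

How it is judged:
By the outcome, as a careful person would: the job done as asked, in the order asked, and still so for the second after the job is handed in, with the robot touching nothing.
It also fails if it takes over 67 s, if anything falls off the work surface, if the arm or the gripper's body presses on something with over 40 N, if the wrist force passes 120 N, or if a joint passes its speed limit or range.

### The arm

A 7-joint arm with a two-finger parallel gripper is mounted at the origin on the work surface. World frame = base frame: x ahead of the robot, y to its left, z up, the work surface at z = 0. Lengths are in m, angles in rad, forces in N, time in s.
With the tool pointing down it reaches from about 0.425 to 0.875 m from the base axis. Payload 9.9 kg.
Tool frame: the origin (TCP) lies between the finger pads; the fingertips stand 11 mm ahead of it and the grasp point (between the pads) lies 8 mm behind it; z points along the fingers, y is the line along which they close (so a half turn about z gives the same grasp; the last joint's range is limited). The gripper opens to 85 mm and grips with 20 to 120 N. Pads are 22 mm wide; open, the fingers measure 114 mm over their backs; the gripper's body (76 mm by 85 mm) begins 54 mm behind the grasp point. The pads swing forward as they close: fully open they stand 13 mm farther back than shut.
Start: joints at [-1.415, 0.576, 0.025, 1.437, -0.015, 1.129, -0.057], TCP at [0.16, 0.656, 0.242] pointing down, gripper open.
Joint ranges: [-2.76, 2.76], [-0.34, 2.15], [-1.52, 1.57], [0.19, 2.46], [-1.09, 4.23], [0.17, 1.99], [-2.82, 2.82]. Speed limits (rad/s): [2.22, 2.22, 3.01, 3.01, 3.14, 3.14, 3.14].

### API

Orientations are given as a rotation vector (axis times angle).
In Python, from cell import robot, fingers, ik, imaging, close_job, read_time, read_q, read_qd, read_tau, read_ee_pos, read_tool_rot, read_wrist_force, read_moment, read_grip_width, read_finger_force gives the robot as it stands. Calls block until the motion is done:
- robot.move_to(position, orientation): joint-space move of the TCP to a pose.
- robot.move_l(position, attitude=None, vel=0.15, until_force=None): straight line of the TCP; attitude=None keeps the orientation; vel is the mean speed in m/s. With until_force (N) it stops when the force on the tool has changed by that much, and returns True; else False.
- robot.goto_joints(angles): joint-space move.
- fingers.gripper_open() and fingers.close(grip_force=None): open the fingers fully, or close them until they stop; grip_force is the grip in N (None keeps the last).
- robot.hold(seconds).
- ik(position, orientation): joint angles nearest the present ones, or None.
- imaging.read_camera(name): name is "scene" or "top"; returns the picture (420x560x3 uint8, red, green, blue); there is no depth.
- imaging.calibration(name): a dict with "K" (3x3 intrinsics, pixels), "k1" (the pictures are not rectified: a ray, as slopes to the right and down, at radius r is drawn at 1 + k1 r^2 times it, then the intrinsics apply), "world_from_camera" (4x4, takes a point from camera to world coordinates). Camera axes: x right, y down, z forward; pixel columns grow to the right and rows downward; lengths in m; the calibration is good to about 2 mm. A picture is of the moment at which its call begins. calibration takes no time and is no camera call.
A pose or a line that the arm cannot do raises robot.Unreachable and nothing moves.
- close_job(): hands the job in; it is judged then, once.
Readings, each from a call of its own:
- read_time(): time.
- read_q(): joint angles.
- read_qd(): joint speeds.
- read_tau(): joint torques, N m.
- read_ee_pos(): TCP position.
- read_tool_rot(): TCP orientation.
- read_wrist_force(): force on the tool from outside, world axes, zero at the start.
- read_moment(): the same for the moment, N m.
- read_grip_width(): finger opening in m.
- read_finger_force(): force on a finger pad.
Only numpy, scipy, OpenCV 4.12 (cv2) and the standard library are available. Lean on these libraries where they do the work, as an engineer would, in place of code of your own. Each camera call takes 0.05 s, during which the arm holds its last target. There are 200 camera calls.

## Working session

There is one attempt and no reset: what is moved stays moved. The work goes in short steps, each a Python script; the robot and the scene stay as the last script left them, time stands still between calls to the robot, and variables do not carry over. Pictures are saved under pics/ and viewed, at most 10 in all, crops included, and the job is handed in when it is done.

```bash
ls; mkdir -p pics
python3 - <<'E'
from cell import *
import cv2
for n in("scene","top"):
    im=imaging.read_camera(n); cv2.imwrite(f"pics/{n}0.png",im[:,:,::-1]); c=imaging.calibration(n); print(n,c)
print(read_time(),read_ee_pos(),read_tool_rot(),read_grip_width())
E
```

```text
pics
scene {'K': array([[493.78240731,   0.        , 282.25561154],
       [  0.        , 493.78240731, 210.35350052],
       [  0.        ,   0.        ,   1.        ]]), 'k1': -0.06231007126386669, 'world_from_camera': array([[-0.49748834,  0.71295736, -0.49416309,  1.19390238],
       [ 0.867424  ,  0.40294517, -0.29190888,  0.4150026 ],
       [-0.00899795, -0.57387019, -0.81889684,  1.31751397],
       [ 0.        ,  0.        ,  0.        ,  1.        ]])}
top {'K': array([[470.24986076,   0.        , 278.57108152],
       [  0.        , 470.24986076, 205.13938263],
       [  0.        ,   0.        ,   1.        ]]), 'k1': -0.047227405203722574, 'world_from_camera': array([[-0.01421707, -0.98971058,  0.1423757 ,  0.25049465],
       [-0.99989701,  0.01379278, -0.00396657, -0.00490193],
       [ 0.001962  , -0.14241743, -0.98980474,  1.84478813],
       [ 0.        ,  0.        ,  0.        ,  1.        ]])}
0.1 [0.16021428 0.65529578 0.24152277] [-3.75716162e-01 -3.11893583e+00  2.37050465e-03] 0.08551847416513857
```

View pics/scene0.png

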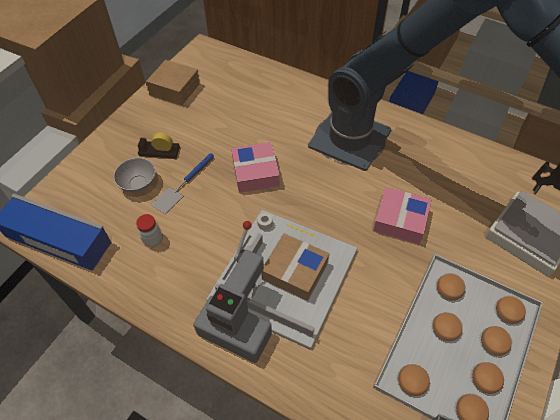

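View pics/top0.png

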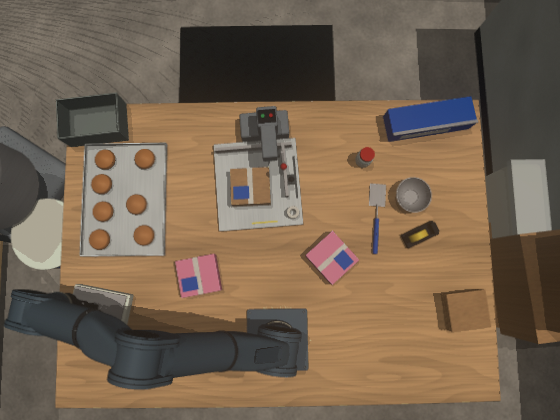

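The target is the brown carton with a blue label at scene (295,265), top (250,187). Look-alikes are the pink cartons at scene (255,167) and (403,215), and the plain brown box at (173,82). The red ball is at scene (247,226), top (283,167). Other red things are the jar cap at scene (147,222) and the head button at (220,297). I'll check the choice in close crops.

Run:
```python
import cv2
a=cv2.imread("pics/scene0.png")[205:355,185:365]; cv2.imwrite("pics/sc.png",cv2.resize(a,None,fx=4,fy=4,interpolation=cv2.INTER_CUBIC))
a=cv2.imread("pics/top0.png")[100:240,205:315]; cv2.imwrite("pics/tc.png",cv2.resize(a,None,fx=4,fy=4,interpolation=cv2.INTER_CUBIC))
```

```text
(no output)
```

View pics/sc.png

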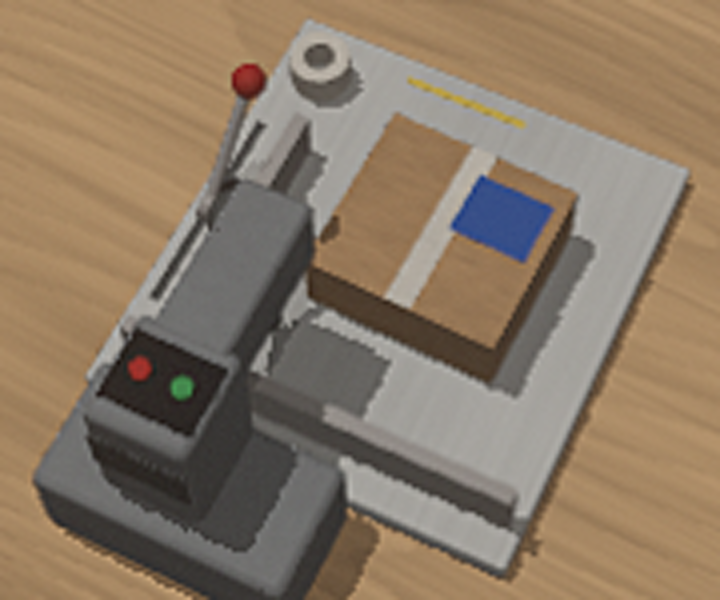

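View pics/tc.png

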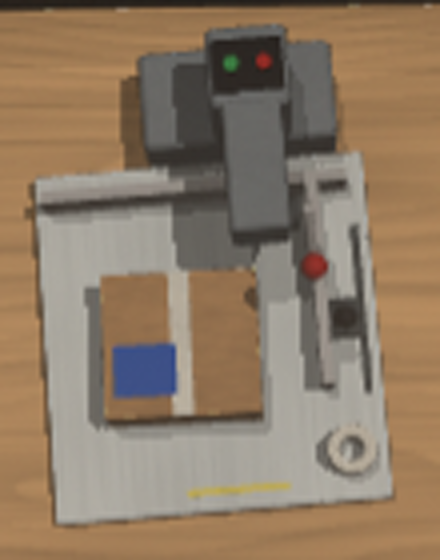

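The crops confirm the brown carton, with the blue label and white band. In the scene crop its top corners are at about (395,113), (577,195), (495,350) and (310,265). The ball is at (249,82) in the scene crop and (314,265) in the top crop, and the side fence runs (308,165) to (328,387) in the top crop. Next I convert these to positions.

```bash
cat > h.py <<'E'
from cell import *
import numpy as np, cv2
from scipy.spatial.transform import Rotation as R
def ray(n,p):
    c=imaging.calibration(n); k=np.array([c["k1"],0,0,0,0.])
    d=cv2.undistortPoints(np.array([[p]],float),c["K"],k)[0,0]
    T=c["world_from_camera"]; return T[:3,3],T[:3,:3]@np.array([d[0],d[1],1])
def plane(n,p,z):
    o,d=ray(n,p); return o+d*(z-o[2])/d[2]
def tri(p,q):
    o,d=ray("scene",p); a,b=ray("top",q)
    s=np.linalg.lstsq(np.c_[d,-b],a-o,rcond=None)[0]; x,y=o+d*s[0],a+b*s[1]
    return (x+y)/2,np.linalg.norm(x-y)
def proj(n,P):
    c=imaging.calibration(n);T=np.linalg.inv(c["world_from_camera"])
    return cv2.projectPoints(np.array([P],float),cv2.Rodrigues(T[:3,:3])[0],T[:3,3],c["K"],np.array([c["k1"],0,0,0,0.]))[0][0,0]
S=lambda u,v:(185+(u+.5)/4-.5,205+(v+.5)/4-.5)
Tp=lambda u,v:(205+(u+.5)/4-.5,100+(v+.5)/4-.5)
E
cat > m.py <<'E'
from h import *
np.set_printoptions(precision=4,suppress=True)
def reds(n,box):
    im=imaging.read_camera(n); x0,y0,x1,y1=box; h=cv2.cvtColor(im,cv2.COLOR_RGB2HSV)
    m=(((h[...,0]<6)|(h[...,0]>174))&(h[...,1]>150)&(h[...,2]>60))
    ys,xs=np.nonzero(m[y0:y1,x0:x1]); return xs.mean()+x0,ys.mean()+y0,len(xs)
s=reds("scene",(235,215,260,240)); t=reds("top",(272,155,295,180)); print("ball",s,t,tri(s[:2],t[:2]))
for nm,a,b in [("FR",(395,113),(264,413)),("FL",(577,195),(107,418)),("BL",(495,350),(102,275))]:
    print("carton",nm,tri(S(*a),Tp(*b)),plane("scene",S(*a),.08),plane("top",Tp(*b),.08))
print("BR",plane("scene",S(310,265),.08))
for nm,a,b in [("FR",(308,20),(393,497)),("FL",(690,172),(55,523)),("BL",(505,575),(37,180))]:
    print("bed",nm,tri(S(*a),Tp(*b)),plane("scene",S(*a),.02),plane("top",Tp(*b),.02))
E
python3 m.py
```

```text
ball (np.float64(246.5), np.float64(224.5), 52) (np.float64(283.2173913043478), np.float64(165.91304347826087), 23) (array([ 0.6226, -0.031 ,  0.2293]), np.float64(0.0030510786819289135))
carton FR (array([0.5143, 0.0173, 0.0771]), np.float64(0.0018465022474188231)) [0.5162 0.0173 0.08  ] [0.5134 0.018  0.08  ]
carton FL (array([0.5112, 0.1666, 0.0783]), np.float64(0.0012808629137563304)) [0.5124 0.1663 0.08  ] [0.5107 0.167  0.08  ]
carton BL (array([0.6495, 0.1722, 0.0793]), np.float64(0.0006673714306781435)) [0.6496 0.1727 0.08  ] [0.6494 0.1719 0.08  ]
BR [0.656  0.0282 0.08  ]
bed FR (array([ 0.4387, -0.1071,  0.0166]), np.float64(0.0021064675141127154)) [ 0.4411 -0.1067  0.02  ] [ 0.4379 -0.1059  0.02  ]
bed FL (array([0.4178, 0.2218, 0.0193]), np.float64(0.003814355384182455)) [0.419  0.2202 0.02  ] [0.417  0.2235 0.02  ]
bed BL (array([0.7637, 0.2443, 0.0108]), np.float64(0.0001074073007592418)) [0.7668 0.2454 0.02  ] [0.7611 0.2431 0.02  ]
```

```bash
cat >> h.py <<'E'
O=np.array([.639,.0358]); YAW=.064
c_,s_=np.cos(YAW),np.sin(YAW); RZ=np.array([[c_,-s_],[s_,c_]])
W=lambda x,y,z:np.r_[O+RZ@[x,y],z]
L=lambda P:np.r_[RZ.T@(np.asarray(P)[:2]-O),P[2]]
down=lambda a:(R.from_euler("z",a)*R.from_euler("y",np.pi)).as_rotvec()
np.set_printoptions(precision=4,suppress=True)
def ball():
    def reds(n,b):
        im=imaging.read_camera(n); x0,y0,x1,y1=b; h=cv2.cvtColor(im,cv2.COLOR_RGB2HSV)
        m=(((h[...,0]<6)|(h[...,0]>174))&(h[...,1]>150)&(h[...,2]>60))[y0:y1,x0:x1]
        ys,xs=np.nonzero(m); return (xs.mean()+x0,ys.mean()+y0) if len(xs) else None
    a,b=reds("scene",(225,200,262,270)),reds("top",(270,130,300,180))
    return None if a is None or b is None else tri(a,b)
def st(m=""): print(m,"t%.1f"%read_time(),"tcpL",L(read_ee_pos()),"F",read_wrist_force(),"w%.4f"%read_grip_width())
E
python3 - <<'E'
from h import *
for p in [(303,195),(320,387),(327,387)]: print("fence top edge L",L(plane("top",Tp(*p),.065)))
print("backfence front top edge",L(plane("top",Tp(40,207),.065)), "roll",L(plane("top",Tp(351,448),.05)))
print("carton", [L(plane("top",Tp(*p),.08)) for p in [(264,413),(107,418),(102,275)]])
b=L(ball()[0]); print("ball L",b)
for nm,p,a in [("ball",W(-.021,-.066,.233),YAW),("ballup",W(.056,-.066,.2625),YAW),("px",W(-.16,.06,.048),YAW),("pxe",W(-.05,.06,.048),YAW),("py",W(.02,.18,.048),YAW+np.pi/2),("pye",W(.02,.07,.048),YAW+np.pi/2),("py-",W(.02,.1,.048),YAW-np.pi/2)]:
    print(nm,p,ik(p,down(a)))
E
```

```text
fence top edge L [ 0.0868 -0.0637  0.065 ]
fence top edge L [-0.1032 -0.0651  0.065 ]
fence top edge L [-0.1038 -0.0717  0.065 ]
backfence front top edge [0.0949 0.1924 0.065 ] roll [-0.1624 -0.0905  0.05  ]
carton [array([-0.1264, -0.0097,  0.08  ]), array([-0.1196,  0.1391,  0.08  ]), array([0.0191, 0.1351, 0.08  ])]
ball L [-0.0207 -0.0656  0.2295]
ball [ 0.6223 -0.0314  0.233 ] [-0.2214  0.5235  0.3174  1.6043 -0.1816  1.0429  1.7828]
ballup [ 0.6991 -0.0265  0.2625] [-0.1925  0.6195  0.305   1.3389 -0.1874  1.2112  1.7599]
px [0.4755 0.0854 0.048 ] [-0.2557  0.5836 -0.0282  2.1441  0.0386  0.4144  1.3203]
pxe [0.5853 0.0925 0.048 ] [-0.2222  0.6833 -0.0215  1.8612  0.0241  0.5973  1.376 ]
py [0.6474 0.2167 0.048 ] [-0.1548  0.8072 -0.417   1.5972  0.4096  0.8252  2.4671]
pye [0.6545 0.1069 0.048 ] [ 0.0039  0.783  -0.4052  1.6549  0.4032  0.7876  2.6219]
py- [0.6526 0.1369 0.048 ] [-0.4862  0.7994  0.3654  1.663  -0.3848  0.751   0.1262]
```

Run:
```python
from h import *
a=down(YAW)
robot.move_to(W(-.0207,-.066,.31),a); st("above")
robot.move_l(W(-.0207,-.066,.218),vel=.12); st("at")
fingers.close(20); st("grip")
px,pz=.0463,.165
for k in np.linspace(48,-6,7)[1:]:
    r=np.radians(k); b=(px-.09*np.sin(r), pz+.09*np.cos(r))
    robot.move_l(W(b[0],-.066,b[1]-.008),vel=.06); st("%.0f"%k)
```

```text
above t3.2 tcpL [-0.0205 -0.065   0.3098] F [ 0.046   0.597  -0.3748] w0.0854
at t4.1 tcpL [-0.0203 -0.0661  0.2187] F [ 0.3903 -0.431   0.8131] w0.0855
grip t4.7 tcpL [-0.0207 -0.0657  0.2182] F [-2.0394  1.4118  3.6225] w0.0225
39 t5.1 tcpL [-0.0103 -0.0656  0.2273] F [-3.9398  2.6108  4.8377] w0.0221
30 t5.5 tcpL [ 0.0019 -0.0656  0.2352] F [-0.6793  3.9619  2.6006] w0.0222
21 t5.9 tcpL [ 0.0145 -0.0656  0.241 ] F [0.8434 3.7971 0.2202] w0.0222
12 t6.3 tcpL [ 0.0279 -0.0656  0.245 ] F [ 1.2328  4.6927 -0.4602] w0.0221
3 t6.6 tcpL [ 0.0419 -0.0655  0.2469] F [ 0.5143  5.0842 -0.987 ] w0.0221
-6 t7.0 tcpL [ 0.0562 -0.0654  0.2467] F [ 1.6572  4.702  -0.6696] w0.0222
```

Run:
```python
from h import *
p=L(read_ee_pos())
print(robot.move_l(W(p[0]+.015,-.066,p[2]-.0025),vel=.03,until_force=7)); st("stop")
fingers.gripper_open(); st("open")
robot.move_l(read_ee_pos()+[0,0,.08],vel=.2); 
robot.move_l(W(-.17,.07,.32),vel=.3); st()
b=ball(); print(b, b and L(b[0]))
cv2.imwrite("pics/s1.png",cv2.resize(imaging.read_camera("scene")[180:360,185:365,::-1],None,fx=3,fy=3))
```

```text
True
stop t7.3 tcpL [ 0.058  -0.0652  0.2464] F [2.4629 0.1718 4.6361] w0.0224
open t7.9 tcpL [ 0.0573 -0.0636  0.2454] F [-0.3445 -0.0065  0.7301] w0.0855
 t9.5 tcpL [-0.1691  0.0694  0.3199] F [0.1002 0.1241 0.6297] w0.0855
(array([ 0.6925, -0.0263,  0.2579]), np.float64(0.0023719238757169366)) [ 0.0494 -0.0654  0.2579]
```

View pics/s1.png

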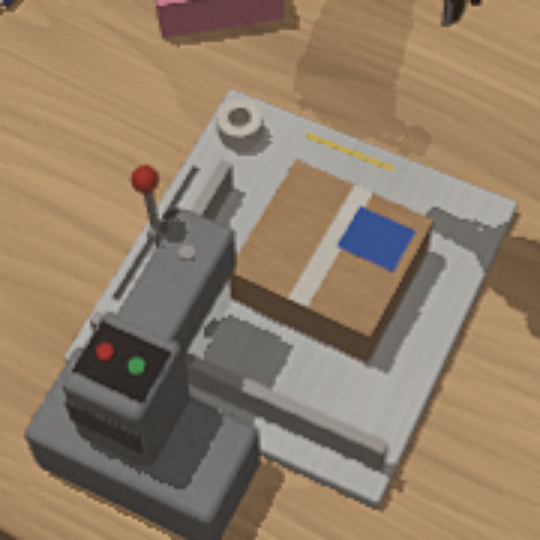

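The ball rose in the picture, to scene crop (145,180). It measures x=0.049 where fully up should give about 0.056, so it slipped in the grip. I'll finish the swing with a push from closed fingers.

Run:
```python
from h import *
fingers.close(20)
robot.move_l(W(-.01,-.066,.30),vel=.3)
robot.move_l(W(-.01,-.066,.243),vel=.15); st("pre")
robot.move_l(W(.018,-.066,.243),vel=.08); st("near")
print(robot.move_l(W(.050,-.066,.243),vel=.025,until_force=10)); st("stop")
robot.move_l(W(0,-.066,.243),vel=.15)
robot.move_l(W(0,-.066,.30),vel=.2)
fingers.gripper_open()
robot.move_l(W(-.17,.062,.25),vel=.35); st()
b=ball(); print(b, b and L(b[0]))
```

```text
pre t11.8 tcpL [-0.01   -0.0652  0.244 ] F [ 0.1526  0.5002 -0.0116] w-0.0004
near t12.3 tcpL [ 0.0179 -0.0662  0.2433] F [-0.1389  0.9063  1.0128] w0.0003
True
stop t13.0 tcpL [ 0.033  -0.066   0.2423] F [-2.3984  0.5593  2.4099] w0.0001
 t15.4 tcpL [-0.1695  0.062   0.2505] F [ 0.8455 -0.7404 -0.6569] w0.0856
(array([ 0.6987, -0.0255,  0.2578]), np.float64(0.002666479420128914)) [ 0.0557 -0.065   0.2578]
```

Run:
```python
from h import *
robot.move_l(W(-.17,.062,.045),vel=.2); st("low")
print(robot.move_l(W(-.075,.062,.045),vel=.06,until_force=10)); st("pushing")
print(robot.move_l(W(-.040,.062,.045),vel=.025,until_force=5)); st("stop")
robot.move_l(W(-.10,.062,.045),vel=.15)
robot.move_l(W(-.10,.062,.15),vel=.25)
robot.move_to(W(.02,.19,.15),down(YAW-np.pi/2)); st()
cv2.imwrite("pics/t2.png",cv2.resize(imaging.read_camera("top")[110:240,200:320,::-1],None,fx=4,fy=4,interpolation=cv2.INTER_CUBIC))
```

```text
low t16.7 tcpL [-0.1695  0.0618  0.0456] F [-0.1426 -0.7574 -0.4076] w0.0854
False
pushing t18.4 tcpL [-0.0749  0.062   0.0451] F [-0.2284 -0.2617 -0.4383] w0.0857
True
stop t19.3 tcpL [-0.0515  0.0619  0.0446] F [ 0.1011 -0.116  -0.0904] w0.0853
 t21.7 tcpL [0.0196 0.1891 0.1493] F [ 0.0978  0.1476 -0.0764] w0.0857
```

View pics/t2.png

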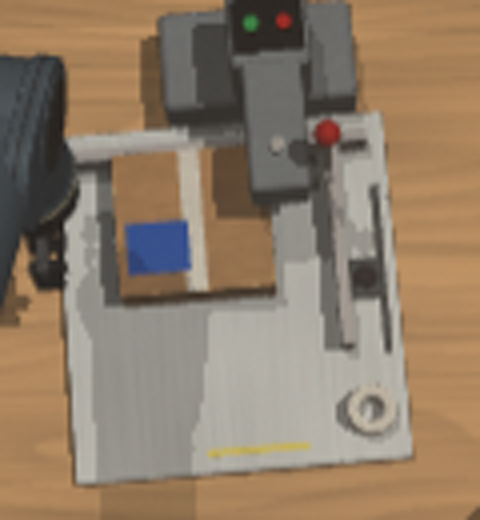

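The carton now sits against the back fence (top crop: front edge y≈295, fence y≈140). Next is the side push.

Run:
```python
from h import *
robot.move_l(W(.025,.19,.045),vel=.2); st("low")
print(robot.move_l(W(.025,.115,.045),vel=.06,until_force=10)); st("pushing")
print(robot.move_l(W(.025,.070,.045),vel=.025,until_force=5)); st("stop")
robot.move_l(W(.025,.14,.045),vel=.15)
robot.move_l(W(.025,.16,.15),vel=.25)
robot.move_to(W(-.12,.01,.15),down(YAW)); st()
for y in (.045,): 
    robot.move_l(W(-.10,.012,.045),vel=.2)
    print(robot.move_l(W(-.065,.012,.045),vel=.08,until_force=10)); st("near")
    print(robot.move_l(W(-.040,.012,.045),vel=.02,until_force=5)); st("stop x")
robot.move_l(W(-.12,.012,.045),vel=.15)
robot.move_l(W(-.14,.012,.28),vel=.3); st()
cv2.imwrite("pics/s3.png",cv2.resize(imaging.read_camera("scene")[200:350,185:365,::-1],None,fx=4,fy=4,interpolation=cv2.INTER_CUBIC))
cv2.imwrite("pics/t3.png",imaging.read_camera("top")[:,:,::-1])
```

```text
low t22.4 tcpL [0.0257 0.1895 0.0461] F [ 0.0742 -0.2105 -0.118 ] w0.0855
False
pushing t23.8 tcpL [0.025  0.115  0.0449] F [ 0.2344  0.3245 -0.461 ] w0.0855
True
stop t24.8 tcpL [0.0245 0.0929 0.0446] F [ 0.5095 -0.024  -0.1595] w0.0851
 t27.2 tcpL [-0.1198  0.0101  0.1496] F [ 0.2858 -0.5058  0.9155] w0.0855
False
near t28.4 tcpL [-0.0653  0.012   0.0453] F [-0.5812 -0.5834  0.1487] w0.0853
True
stop x t29.2 tcpL [-0.0511  0.0122  0.0445] F [-0.285  -0.565  -0.1522] w0.0852
 t30.8 tcpL [-0.1403  0.0122  0.2789] F [-0.5142  0.1094  0.1027] w0.0858
```

View pics/s3.png

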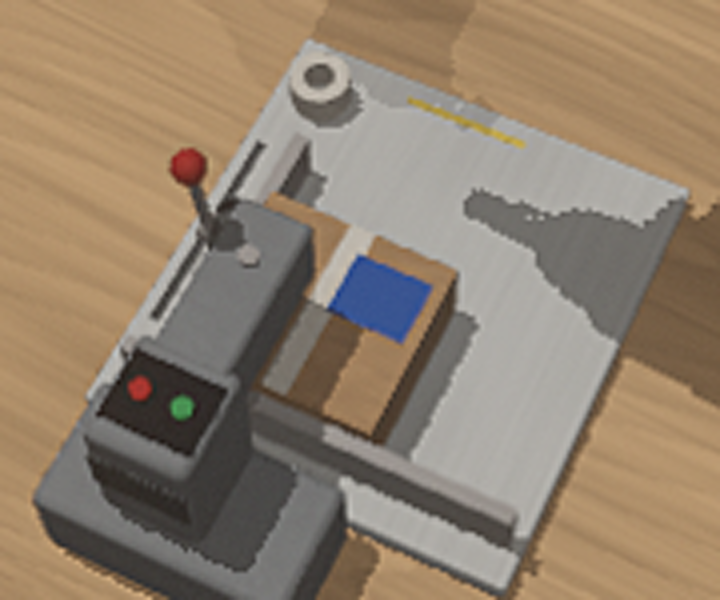

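The carton is in the corner: scene crop (270,200)–(455,275), touching the back fence along (265,385)–(375,440). I'll do a single-point nudge on each face so the fences square the carton regardless of my yaw estimate, then lower the lever.

Run:
```python
from h import *
fingers.close(20)
robot.move_l(W(-.10,.007,.045),vel=.3)
robot.move_l(W(-.060,.007,.045),vel=.1,until_force=10)
print(robot.move_l(W(-.035,.007,.045),vel=.02,until_force=5)); st("x1")
robot.move_l(W(-.09,.007,.045),vel=.2)
robot.move_l(W(-.09,.14,.12),vel=.3)
robot.move_to(W(.03,.14,.12),down(YAW-np.pi/2))
robot.move_l(W(.03,.14,.045),vel=.2)
robot.move_l(W(.03,.105,.045),vel=.1,until_force=10)
print(robot.move_l(W(.03,.075,.045),vel=.02,until_force=5)); st("y1")
robot.move_l(W(.03,.13,.045),vel=.2)
robot.move_l(W(.03,.14,.33),vel=.35); st()
```

```text
True
x1 t33.7 tcpL [-0.0535  0.0069  0.0445] F [ 0.1185 -0.6963 -0.0936] w0.0004
True
y1 t37.6 tcpL [0.0297 0.0951 0.0446] F [0.0078 1.1696 0.6224] w0.0002
 t38.9 tcpL [0.0294 0.1397 0.3284] F [ 0.5251  0.2008 -0.6865] w0.0004
```

Run:
```python
from h import *
robot.move_to(W(.10,-.066,.33),down(YAW)); st()
robot.move_l(W(.10,-.066,.2605),vel=.2)
robot.move_l(W(.082,-.066,.2605),vel=.1); st("behind")
P=lambda k:(.0463-.09*np.sin(np.radians(k)),.165+.09*np.cos(np.radians(k)))
for k in (0,10,20,30):
    b=P(k); robot.move_l(W(b[0]+.0235,-.066,b[1]+.007),vel=.06); st(k)
robot.move_l(W(.04,-.066,.30),vel=.2)
robot.move_l(W(-.008,-.066,.30),vel=.2)
b=P(33); print(robot.move_l(W(b[0]-.004,-.066,b[1]+.027),vel=.12,until_force=12)); st("over")
print(robot.move_l(W(-.024,-.066,.235),vel=.03,until_force=14)); st("down")
robot.hold(.2); st()
robot.move_l(W(-.03,-.066,.30),vel=.2)
robot.move_l(W(-.17,.05,.32),vel=.35); st()
b=ball(); print(b,b and L(b[0]))
cv2.imwrite("pics/s4.png",cv2.resize(imaging.read_camera("scene")[200:350,185:365,::-1],None,fx=4,fy=4,interpolation=cv2.INTER_CUBIC))
cv2.imwrite("pics/t4.png",cv2.resize(imaging.read_camera("top")[100:240,205:315,::-1],None,fx=4,fy=4,interpolation=cv2.INTER_CUBIC))
```

```text
t40.3 tcpL [ 0.0999 -0.0651  0.329 ] F [ 0.0745 -0.021   0.5218] w0.0004
behind t41.1 tcpL [ 0.0826 -0.0662  0.2625] F [-0.071  -0.222   0.6903] w0.0003
0 t41.5 tcpL [ 0.0699 -0.0659  0.2623] F [ 0.685   0.2424 -0.363 ] w0.0003
10 t41.9 tcpL [ 0.0539 -0.066   0.2605] F [-0.7925 -0.2271 -0.4191] w-0.0002
20 t42.3 tcpL [ 0.0388 -0.066   0.2565] F [ 0.4819  0.0366 -0.5553] w-0.0001
30 t42.7 tcpL [ 0.0246 -0.066   0.2499] F [-0.2562 -0.32   -0.0244] w0.0002
True
over t43.9 tcpL [-0.0079 -0.0658  0.2648] F [-5.2356  0.4245  8.0343] w-0.0000
True
down t44.2 tcpL [-0.0092 -0.0658  0.2641] F [-3.7888  1.6165  7.1157] w0.0001
 t44.4 tcpL [-0.0092 -0.0658  0.2641] F [-3.9485  0.8558  7.9188] w-0.0002
 t45.4 tcpL [-0.17    0.0506  0.3197] F [0.6734 0.3995 0.2912] w0.0003
(array([ 0.6411, -0.0296,  0.2449]), np.float64(0.0036785334926376346)) [-0.0021 -0.0654  0.2449]
```

View pics/s4.png

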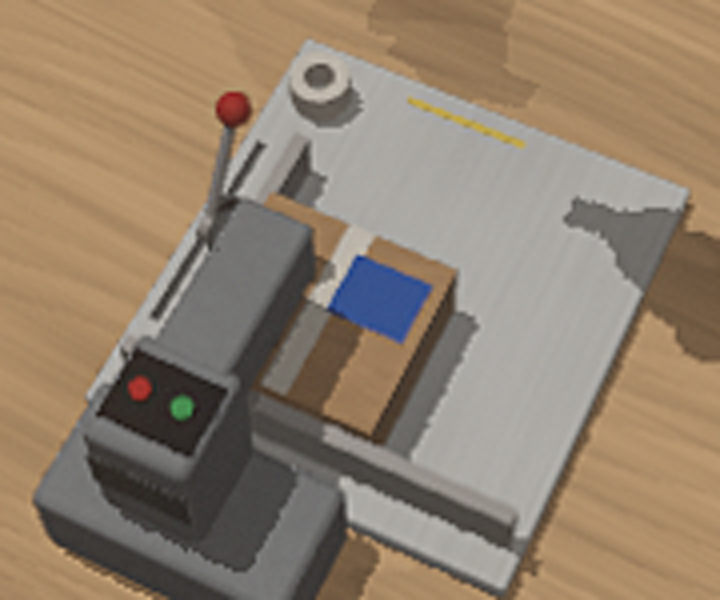

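View pics/t4.png

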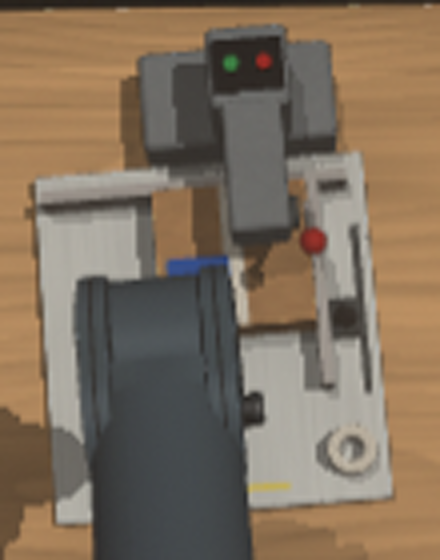

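The lever is at about 33°: the ball is at scene crop (233,108), x≈-0.002, and it still has to reach -0.021. The force stop tripped early, so I'll keep pressing along the arc.

Run:
```python
from h import *
P=lambda k:(.0463-.09*np.sin(np.radians(k)),.165+.09*np.cos(np.radians(k)))
G=lambda k,dz=.023:W(P(k)[0]-.003,-.066,P(k)[1]+dz)
robot.move_l(G(33,.06),vel=.3)
robot.move_l(G(33,.026),vel=.1); st("over")
for k in (36,40,44,47):
    print(robot.move_l(G(k),vel=.04,until_force=22)); st(k)
print(robot.move_l(G(49,.015),vel=.02,until_force=15)); st("end")
robot.move_l(G(48,.07),vel=.2)
robot.move_l(W(-.17,.05,.32),vel=.35); st()
b=ball(); print(b,b and L(b[0]))
```

```text
over t47.0 tcpL [-0.0059 -0.0654  0.267 ] F [ 0.5491 -0.358  -0.1826] w0.0004
False
36 t47.3 tcpL [-0.0104 -0.066   0.262 ] F [-5.1947  0.583   8.0894] w-0.0002
False
40 t47.6 tcpL [-0.0157 -0.0661  0.2584] F [-8.0967  0.9444 11.3504] w-0.0001
False
44 t47.9 tcpL [-0.0209 -0.0661  0.2544] F [-10.8876   1.0219  16.3417] w0.0001
False
47 t48.2 tcpL [-0.0248 -0.0662  0.251 ] F [-13.3311   0.3995  17.9613] w-0.0001
True
end t48.4 tcpL [-0.0268 -0.0661  0.2498] F [-5.4802  0.6664  7.635 ] w-0.0002
 t49.5 tcpL [-0.1705  0.0504  0.3197] F [ 1.1574 -0.9601 -0.9196] w0.0001
(array([ 0.6234, -0.0309,  0.2302]), np.float64(0.0024704756774112132)) [-0.0198 -0.0656  0.2302]
```

Run:
```python
from h import *
robot.move_l(W(-.024,-.066,.27),vel=.35)
robot.move_l(W(-.024,-.066,.252),vel=.1); st("over")
print(robot.move_l(W(-.026,-.066,.235),vel=.02,until_force=26)); st("end")
robot.move_l(W(-.026,-.066,.30),vel=.25)
robot.move_l(W(-.20,.05,.32),vel=.35); st()
b=ball(); print(b,b and L(b[0]))
cv2.imwrite("pics/t5.png",cv2.resize(imaging.read_camera("scene")[200:350,185:365,::-1],None,fx=4,fy=4,interpolation=cv2.INTER_CUBIC))
```

```text
over t50.6 tcpL [-0.0245 -0.0651  0.2522] F [-0.7121  0.5825  0.9844] w-0.0001
True
end t51.1 tcpL [-0.026  -0.0659  0.2479] F [-3.0016  1.0051  9.8005] w0.0002
 t52.2 tcpL [-0.2002  0.0503  0.3197] F [ 0.2442 -0.4757  0.6893] w-0.0003
(array([ 0.6221, -0.0313,  0.2282]), np.float64(0.002932283117589167)) [-0.0211 -0.0659  0.2282]
```

View pics/t5.png

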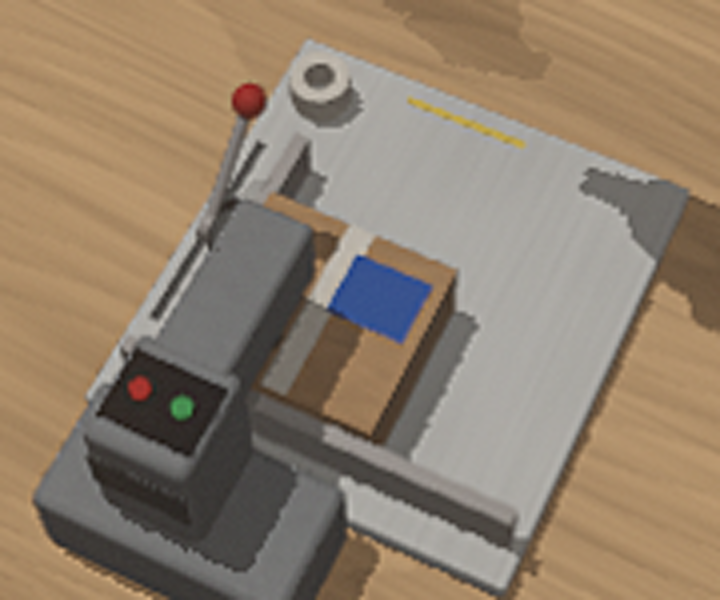

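The ball is at scene crop (249,100), measured (-0.021, 0.228), so the lever is fully down. The carton is unchanged in the corner and the arm is clear.

```bash
python3 -c "
from cell import *
print(close_job())"
```

```text
the job is handed in; nothing more can be done
None
```

The job is handed in at about 52 s: the lever went fully up, the carton was pushed gently against both fences, the lever is fully down again with the foot holding the carton by the camera measurements, and the arm finished clear.

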